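# Pack out the thin-section bonding press and hold it shut

### The arm

A 7-joint arm with a two-finger parallel gripper is mounted at the origin on a cart in front of the work surface, level with it; the furniture and walls round the work are solid. World frame = base frame: x ahead of the robot, y to its left, z up, the work surface at z = 0. Lengths are in m, angles in degrees, forces in N, time in s.
With the tool pointing down it reaches from about 0.425 to 0.875 m from the base axis. Payload 4.7 kg.
Tool frame: the origin (TCP) lies at the very end of the fingers, on their centre line; the grasp point (between the pads) lies 19 mm behind it; z points along the fingers, y is the line along which they close (so a half turn about z gives the same grasp; the last joint's range is limited). The gripper opens to 87 mm and grips with 3 to 60 N. Pads are 19 mm wide; open, the fingers measure 117 mm over their backs; the gripper's body (75 mm by 190 mm) begins 51 mm behind the grasp point.
Start: joints at [0.808, 18.392, -4.016, 83.108, 1.295, 78.541, -3.26], TCP at [0.65, -0, 0.223] pointing down, gripper open.
Joint ranges: [-163.93, 163.93], [-17.29, 119.83], [-79.2, 71.16], [3.27, 140.29], [-89.18, 269.18], [5.43, 117.66], [-154.24, 154.24]. Speed limits (degrees/s): [147.25, 147.25, 180, 180, 180, 180, 180].

### API

Orientations are given as [roll, pitch, yaw] about the fixed x, y, z axes, in that order (R = Rz(yaw) Ry(pitch) Rx(roll)).
In Python, from cell import get_obs, read_camera, sign_off, silhouettes gives the robot as it stands.
- The arm moves only by the tool play_rows, never from a script. Its argument "steps" is a list that holds one entry, the list of rows, each a list of 7 numbers: the shift along the tool's x, y, z in m, then the turn, a rotation vector about the tool's x, y, z in rad, then the finger opening in m, from 0 to 0.087. A call has 1 to 12 rows; each row shifts and turns the commanded pose from where the row before left it, along the tool's axes as they then stand; what a row does not reach is not made up. A row lasts 1/10 s, in which the tool goes at most 50 mm and 8.59 degrees, less where a joint would pass 70% of its speed; a pose out of reach is approached as far as the arm can. A call is refused whole if a number of a shift passes 0.05 or a number of a turn 0.15, either way. A call with a gripper value outside its range is refused whole. The fingers move at their own pace and stop on an object; "force" is the grip in N (left out, the last holds). Time passes only in rows, so rows that do not move let the fingers close. It gives the time, the measured TCP pose, the force, the opening and the grip force at its end, in the units of the state.
- get_obs(): the state, without advancing time (a new reading comes with each control period).
- read_camera(name): name is "scene" or "side" or "wrist"; returns a dict with "frame" (384x512x3 uint8, red, green, blue), "intrinsics" (3x3 intrinsics, pixels), "view" (4x4, takes a point from world to camera coordinates). Camera axes: x right, y up, looking along -z (the intrinsics and any distortion apply to the point x, -y, -z); pixel columns grow to the right and rows downward; lengths in m; the calibration is good to about 2 mm. A picture is of the moment at which its call begins. There is no depth.
- sign_off(): hands the job in; it is judged then, once.
Trained networks look in the newest picture that a camera, given by its name, has taken for a name from the list of things; names that differ only in an ending like _2 or _b are one class to them, and where a whole thing is asked for, a point or a joint stands for the part that bears it (a point fixed in the world has none). Each returns a list of dicts, best first, with "p" (0 to 1); they miss things now and then, are a little off and sometimes report something else, mostly with a low value. They report only what shows in the picture. A call takes as long as a camera call. They do not tell look-alikes from the thing itself.
- silhouettes(camera, name): "pixels" (384x512 bool, what is visible of it) and "extent" ([left, top, right, bottom] in pixels, round what is visible of it).
The state is a dict: "time_s": time; "qpos": joint angles; "joint_velocities": joint speeds; "effort": joint torques, N m; "tool_pos": TCP position; "tool_rot": TCP orientation; "force": force on the tool from outside, world axes, zero at the start; "wrist_torque": the same for the moment, N m; "grip_width": finger opening in m; "grasp_force": force on a finger pad.
Only numpy, scipy, OpenCV 4.12 (cv2) and the standard library are available. Lean on these libraries where they do the work, as an engineer would, in place of code of your own. Each camera call takes 0.05 s, during which the arm holds its last target. There are 200 camera calls.

### The job

A freshly cemented rock block stands on its glass slide in the small bonding press and must be squeezed, but it is too low for the arm's sprung foot. Lay steel packing plates from the bench mat squarely on top of the block, lengthwise along the press, one at a time, until the foot bears on the stack with its spring partly pushed in (not driven solid) when the arm is swung right down onto its rest; leave the spare plates on the mat. The press has no catch and springs open, so finish while still holding the arm down on its rest by its black knob, and leave the bystanders (dropper bottle, loupe, forceps, small white-lidded jar) where they are.

Things in the scene. Friction and masses are not known exactly. Their poses are not given: they have to be found in the camera images.
- block_top (a point): centre of the top face of the sawn grey rock block (44 mm along the press x 23 mm wide) that stands fixed on the glass slide in the middle of the press; its height differs from run to run (32 to 44 mm above the worktop). Its x axis lies along the press, pointing from the knob end to the hinge end, z up.
- hinge_pin (a point): centre of the hinge pin of the press, 51 mm above the worktop and 67 mm along the press's own +x from the middle of the block. It is fixed to the press: x axis along the press away from the knob end (which faces the robot, apart from the press's yaw), y axis along the hinge pin, z up. The press is a fixed aluminium base (160 x 90 mm, 14 mm thick) with two hinge lugs 56 mm apart over their outsides and 64 mm high.
- press_arm (a joint): angle of the press's dark steel arm in rad: 0 = level, right down on its rest screw; 1.75 = fully open, leaning back past upright. The hinge is stiff enough (0.13 N m) for the arm to stay where it is left, but the sprung foot lifts it when it bears on a stack and the arm is let go. In the closed position the arm (24 mm wide, its bar 68 to 78 mm above the worktop) reaches from the hinge over the block to the knob.
- knob (a point): centre of the round black knob (25 mm diameter, 24 mm tall) that stands on the free end of the arm: in the closed position 113 mm from the hinge pin toward -x of the press and 45 mm above the pin (96 mm above the worktop, the knob's top at 107 mm). It turns with the arm about the hinge pin, so fingers that pinch it on its two sides along the hinge pin's direction can swing the arm while staying pointed down.
- foot_nose (a point): lowest point of the arm's sprung foot, a steel plunger with an 8 mm radius ball nose. With the arm level and the foot free it is 46 mm above the worktop, right over the middle of the block.
- press_foot (a joint): how far the sprung foot is pushed back into the arm, in m: 0 = free, 0.010 = driven solid. 5 N to start it, 0.7 N more per mm.
- mat_center (a point): centre of the top of the grey bench mat (190 x 200 x 2 mm, fixed on the worktop) on which the packing plates lie
- plate_1_center (a point): centre (half-way up) of one of the four equal steel packing plates, 56 x 32 x 8 mm, 0.11 kg, lying flat on the mat; its x axis lies along the 56 mm length, z is up through the 8 mm thickness
- plate_2_center (a point): centre (half-way up) of one of the four equal steel packing plates, 56 x 32 x 8 mm, 0.11 kg, lying flat on the mat; its x axis lies along the 56 mm length, z is up through the 8 mm thickness
- plate_3_center (a point): centre (half-way up) of one of the four equal steel packing plates, 56 x 32 x 8 mm, 0.11 kg, lying flat on the mat; its x axis lies along the 56 mm length, z is up through the 8 mm thickness
- plate_4_center (a point): centre (half-way up) of one of the four equal steel packing plates, 56 x 32 x 8 mm, 0.11 kg, lying flat on the mat; its x axis lies along the 56 mm length, z is up through the 8 mm thickness
- cement: bystander: small pale dropper bottle, 29 mm diameter, 84 mm tall; origin under its centre
- loupe: bystander: folding hand loupe, 34 x 26 x 14 mm; origin under its centre
- forceps: bystander: fine steel forceps, 124 mm long, lying; origin under their centre
- jar_c: bystander: small white-lidded specimen jar, 44 mm diameter, 56 mm tall; origin under its centre
Mind the look-alikes: they are no part of the job. What is shaped like the part that bears plate_3_center but red or yellow is not meant.

How it is judged (in metres and radians):
On the way, in this order (a step that is already met when the one before it is completed fails the run):
1. with the arm still open, a packing plate lies let go on top of the block (value of joint press_arm above 0.8 rad and (((horizontal distance between plate_1_center and block_top below 0.01 m and angle between plate_1_center's own z axis and vertical below 0.12 rad and angle between the x axis of plate_1_center and the x axis of hinge_pin, either way round below 0.26 rad) and height (world z) of plate_1_center above 0.026 m and contact force between the fingers and plate_1 below 0.1 N) or ((horizontal distance between plate_2_center and block_top below 0.01 m and angle between plate_2_center's own z axis and vertical below 0.12 rad and angle between the x axis of plate_2_center and the x axis of hinge_pin, either way round below 0.26 rad) and height (world z) of plate_2_center above 0.026 m and contact force between the fingers and plate_2 below 0.1 N) or ((horizontal distance between plate_3_center and block_top below 0.01 m and angle between plate_3_center's own z axis and vertical below 0.12 rad and angle between the x axis of plate_3_center and the x axis of hinge_pin, either way round below 0.26 rad) and height (world z) of plate_3_center above 0.026 m and contact force between the fingers and plate_3 below 0.1 N) or ((horizontal distance between plate_4_center and block_top below 0.01 m and angle between plate_4_center's own z axis and vertical below 0.12 rad and angle between the x axis of plate_4_center and the x axis of hinge_pin, either way round below 0.26 rad) and height (world z) of plate_4_center above 0.026 m and contact force between the fingers and plate_4 below 0.1 N))), for 0.2 s.
2. the arm is down on its rest with the foot bearing on the stack, spring partly pushed in (value of joint press_arm below 0.025 rad and value of joint press_foot between 0.0005 and 0.0096 m and (contact force between press_foot and plate_1 above 3 N or contact force between press_foot and plate_2 above 3 N or contact force between press_foot and plate_3 above 3 N or contact force between press_foot and plate_4 above 3 N)), for 0.2 s.
At the end, for the whole second after the job is handed in: Fingers hold the arm (over 2 N) within 0.025 rad of level; the foot presses a plate (over 3 N), pushed in 0.5 to 9.6 mm; each plate lies flat either in the stack (within 10 mm of the block's centre, 15 degrees of the press's length) or on the mat (within 120 mm of its centre), untouched (all of step 2 and contact force between the fingers and press_arm above 2 N and ((horizontal distance between plate_1_center and block_top below 0.01 m and angle between plate_1_center's own z axis and vertical below 0.12 rad and angle between the x axis of plate_1_center and the x axis of hinge_pin, either way round below 0.26 rad) or (height (world z) of plate_1_center below 0.012 m and horizontal distance between plate_1_center and mat_center below 0.12 m)) and ((horizontal distance between plate_2_center and block_top below 0.01 m and angle between plate_2_center's own z axis and vertical below 0.12 rad and angle between the x axis of plate_2_center and the x axis of hinge_pin, either way round below 0.26 rad) or (height (world z) of plate_2_center below 0.012 m and horizontal distance between plate_2_center and mat_center below 0.12 m)) and ((horizontal distance between plate_3_center and block_top below 0.01 m and angle between plate_3_center's own z axis and vertical below 0.12 rad and angle between the x axis of plate_3_center and the x axis of hinge_pin, either way round below 0.26 rad) or (height (world z) of plate_3_center below 0.012 m and horizontal distance between plate_3_center and mat_center below 0.12 m)) and ((horizontal distance between plate_4_center and block_top below 0.01 m and angle between plate_4_center's own z axis and vertical below 0.12 rad and angle between the x axis of plate_4_center and the x axis of hinge_pin, either way round below 0.26 rad) or (height (world z) of plate_4_center below 0.012 m and horizontal distance between plate_4_center and mat_center below 0.12 m)) and contact force between the fingers and plate_1 below 0.1 N and contact force between the fingers and plate_2 below 0.1 N and contact force between the fingers and plate_3 below 0.1 N and contact force between the fingers and plate_4 below 0.1 N); the arm keeps its last pose, push and grip.
It fails at once if a bystander is shifted by more than 30 mm (distance of any of cement, loupe, forceps, jar_c from where it was at the start of the episode above 0.03 m).
It fails at once if the dropper bottle or the jar is tipped over (angle between any of cement, jar_c's own z axis and vertical above 0.5 rad).
It also fails if it takes over 72 s, if anything falls off the work surface, if the arm or the gripper's body presses on something with over 40 N, if the wrist force passes 120 N, or if a joint passes its speed limit or range.

## Working session

There is one attempt and no reset: what is moved stays moved. The work goes in short steps, Python scripts to look and compute and a tool call to move; the robot and the scene stay as the last step left them, time stands still between calls to the robot, and variables do not carry over. Pictures are saved under pics/ and viewed, at most 10 in all, crops included, and the job is handed in when it is done.

Besides the shell and the picture viewer there is one more tool, called after ">>>" as name(argument=value, ...), one argument or row to a line, values as JSON. play_rows: Moves the arm, as the interface text tells. Its arguments: {"type":"object","properties":{"steps":{"type":"array","items":{"type":"array","items":{"type":"array","items":{"type":"number"}}}},"force":{"type":"number"}},"required":["steps"]}

```bash
mkdir -p pics
cat > h.py <<'E'
import numpy as np, cv2
from cell import *
def save(im,n): cv2.imwrite('pics/'+n,cv2.cvtColor(im,cv2.COLOR_RGB2BGR))
def cast(c,uv,z):
    K=np.array(c['intrinsics']);V=np.array(c['view']);R=V[:3,:3];o=-R.T@V[:3,3]
    uv=np.atleast_2d(np.array(uv,float)); d=np.linalg.solve(K,np.c_[uv,np.ones(len(uv))].T).T*[1,-1,-1]@R
    return o+d*((z-o[2])/d[:,2])[:,None]
def proj(c,p):
    K=np.array(c['intrinsics']);V=np.array(c['view']);q=np.atleast_2d(p)@V[:3,:3].T+V[:3,3];q=q*[1,-1,-1]
    u=q@K.T;return u[:,:2]/u[:,2:]
E
python3 - <<'E'
from h import *
a=read_camera('scene')
ims=[a]
print(get_obs())
for n in ['plate_1_center','press_arm','knob','block_top','mat_center','cement','jar_c','foot_nose','loupe','forceps']:
    for cam in ['scene']:
        for d in silhouettes(cam,n):
            m=cv2.minAreaRect(np.argwhere(d['pixels'])[:,::-1].astype(np.float32))
            print(n,cam,round(d['p'],2),d['extent'],np.round(m[0],0),np.round(m[1],0),round(m[2]))
save(a['frame'],'s1.png');b=read_camera('side');save(np.hstack([b['frame']]),'d1.png')
w=read_camera('wrist');save(w['frame'],'w1.png')
for c in (a,b,w):print(np.round(np.array(c['view']),3).tolist(),np.round(c['intrinsics'],1).tolist())
E
```

```text
{'time_s': 0.05, 'qpos': array([ 0.80745326, 18.43793751, -4.01418799, 83.17341652,  1.29291383,
       78.54035725, -3.25909174]), 'joint_velocities': array([ 0.01193092, -0.00100904, -0.00897294, -0.04391851,  0.0175539 ,
       -0.15915266, -0.06056464]), 'effort': array([ 3.93668470e-04, -4.92996633e+01, -4.06096056e-01, -3.13702726e+01,
       -6.43643481e-02,  3.99306079e-02,  9.36966762e-05]), 'tool_pos': array([ 6.49460525e-01, -4.74522539e-05,  2.21487045e-01]), 'tool_rot': array([-1.79893407e+02,  4.05965043e-03,  9.00014841e+01]), 'force': array([-0.87066995,  0.44186022, -0.45044832]), 'wrist_torque': array([ 0.00826667,  0.02113001, -0.05472818]), 'grasp_force': 0.0, 'grip_width': 0.08688307425415163}
press_arm scene 0.69 [219.2, 119.9, 244.9, 165.2] [231. 142.] [44. 28.] 90
press_arm scene 0.68 [290.0, 192.7, 308.7, 214.4] [300. 205.] [29.  4.] 45
press_arm scene 0.41 [269.9, 265.4, 299.9, 286.4] [284. 273.] [13. 27.] 72
knob scene 0.67 [214.6, 117.2, 245.2, 165.0] [233. 142.] [43. 29.] 82
mat_center scene 0.61 [215.8, 227.6, 317.5, 307.1] [266. 266.] [67. 89.] 77
cemen
[... 246 characters left out ...]
242.4] [348. 238.] [14. 11.] 11
forceps scene 0.48 [298.2, 200.7, 309.7, 215.1] [305. 209.] [17.  2.] 45
forceps scene 0.32 [235.4, 133.6, 239.4, 153.3] [238. 144.] [17.  4.] 90
[[0.857, -0.515, -0.015, -0.526], [0.313, 0.498, 0.809, -0.232], [-0.409, -0.698, 0.588, -0.862], [0.0, 0.0, 0.0, 1.0]] [[394.7, 0.0, 260.8], [0.0, 394.7, 189.9], [0.0, 0.0, 1.0]]
[[-0.99, -0.14, 0.006, 0.57], [0.11, -0.75, 0.652, -0.163], [-0.087, 0.647, 0.758, -1.099], [0.0, 0.0, 0.0, 1.0]] [[439.1, 0.0, 252.4], [0.0, 439.1, 192.5], [0.0, 0.0, 1.0]]
[[1.0, 0.0, -0.0, -0.649], [-0.0, 0.956, -0.292, 0.036], [-0.0, 0.292, 0.956, -0.393], [0.0, 0.0, 0.0, 1.0]] [[318.5, 0.0, 258.1], [0.0, 318.5, 192.6], [0.0, 0.0, 1.0]]
```

View images.

View pics/s1.png

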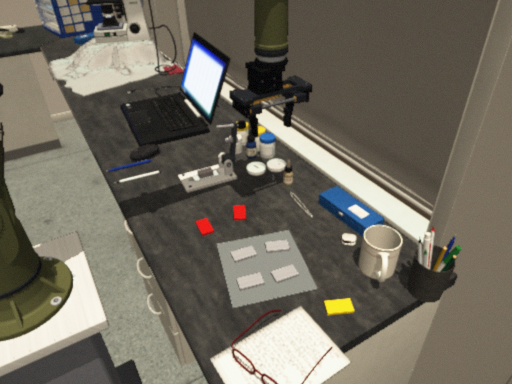

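View pics/d1.png

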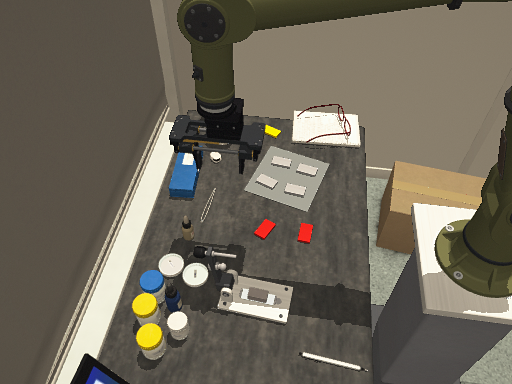

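View pics/w1.png

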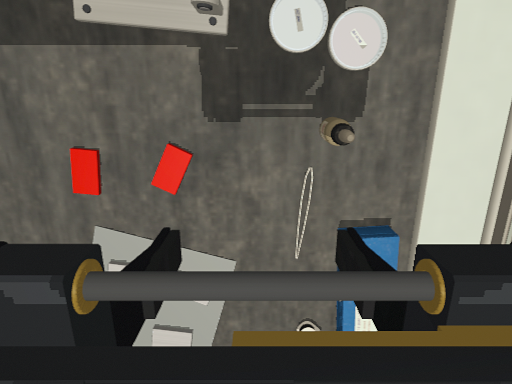

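The four grey plates lie on the mat (scene px 244,253; 277,245; 250,281; 286,272). The red ones (205,227; 239,212) and the yellow one (339,307) are look-alikes and are excluded by colour. The press is at side px (257,297), arm open. I'll make rectified top views to measure plates and press.

```bash
cat >> h.py <<'E'
def rect(c,x0,x1,y0,y1,z,s):
    # top view: column <- -y (y1 left), row <- x (x1 at top); s px/m
    W=int((y1-y0)*s);H=int((x1-x0)*s)
    P=np.array([[x1,y1,z],[x1,y0,z],[x0,y0,z],[x0,y1,z]])
    M=cv2.getPerspectiveTransform(proj(c,P).astype(np.float32),np.float32([[0,0],[W,0],[W,H],[0,H]]))
    return cv2.warpPerspective(c['frame'],M,(W,H),flags=cv2.INTER_CUBIC)
def plates(c,box,z=.010,s=2000,thr=150):
    x0,x1,y0,y1=box
    im=rect(c,x0,x1,y0,y1,z,s);g=im.min(2)
    m=cv2.morphologyEx((g>thr).astype(np.uint8),cv2.MORPH_OPEN,np.ones((5,5)))
    out=[]
    for k in cv2.findContours(m,cv2.RETR_EXTERNAL,cv2.CHAIN_APPROX_NONE)[0]:
        (u,v),(w,h),a=cv2.minAreaRect(k)
        if cv2.contourArea(k)<800*s*s/1e6: continue
        b=cv2.boxPoints(((u,v),(w,h),a)); e=[b[1]-b[0],b[2]-b[1]];e=max(e,key=np.linalg.norm)
        out.append((round(x1-v/s,4),round(y1-u/s,4),round(max(w,h)/s,4),round(min(w,h)/s,4),round(np.degrees(np.arctan2(-e[0],-e[1]))%180,1)))
    return sorted(out),im
E
python3 - <<'E'
from h import *
a=read_camera('scene');b=read_camera('side')
B=cast(a,[[215,236],[283,231],[315,294],[233,305]],.002);print(B)
print(cast(b,[[224,274],[293,283],[289,322],[218,307],[257,297]],.014))
box=(B[:,0].min()-.02,B[:,0].max()+.02,B[:,1].min()-.02,B[:,1].max()+.02)
o=[]
for c in (a,b):
    r,im=plates(c,box);print(r);o.append(cv2.resize(im,(400,500)))
p=cast(b,[257,297],.014)[0]
im2=rect(b,p[0]-.13,p[0]+.13,p[1]-.1,p[1]+.1,.014,2000)
print(box,p)
save(np.hstack(o),'mat.png');save(im2,'press.png');np.save('p.npy',p)
E
```

```text
[[ 0.4454703  -0.05401239  0.002     ]
 [ 0.60271883 -0.12982029  0.002     ]
 [ 0.54930416 -0.33483122  0.002     ]
 [ 0.38506568 -0.2673559   0.002     ]]
[[0.6238316  0.1453991  0.014     ]
 [0.458752   0.14579612 0.014     ]
 [0.45973815 0.24355376 0.014     ]
 [0.62181047 0.23088486 0.014     ]
 [0.5378259  0.19370968 0.014     ]]
[(np.float64(0.447), np.float64(-0.232), 0.0574, 0.035, np.float32(166.5)), (np.float64(0.4757), np.float64(-0.1494), 0.0583, 0.0354, np.float32(172.0)), (np.float64(0.5244), np.float64(-0.253), 0.0573, 0.0351, np.float32(172.4)), (np.float64(0.5582), np.float64(-0.1704), 0.0585, 0.0365, np.float32(156.2))]
[(np.float64(0.502), np.float64(-0.1983), 0.1978, 0.1878, np.float32(73.9))]
(np.float64(0.3650656778470425), np.float64(0.6227188289754544), np.float64(-0.3548312172320461), np.float64(-0.034012385869278364)) [0.5378259  0.19370968 0.014     ]
```

View pics/mat.png

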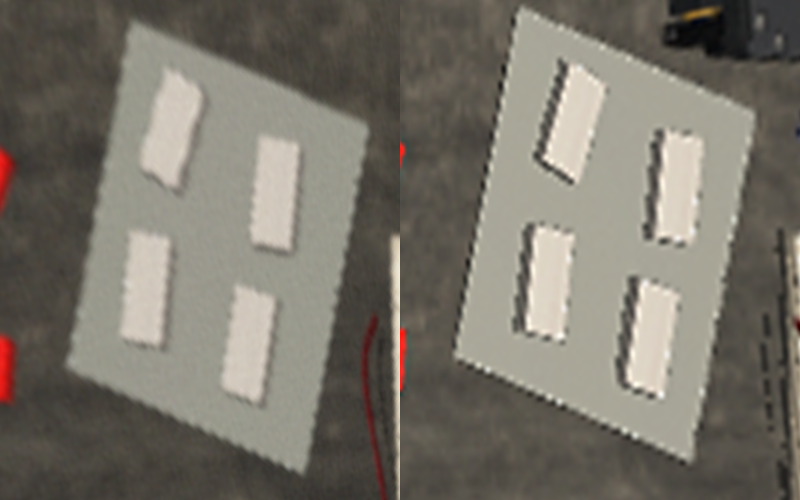

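View pics/press.png

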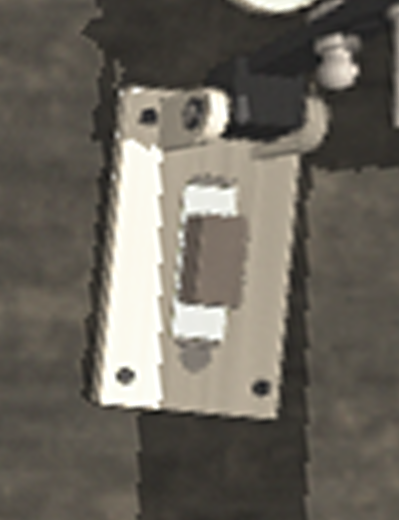

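Both red pieces and the yellow lie off the mat. The four pale grey plates on the mat (mat.png right half: 572,120; 675,185; 548,285; 650,335) are the ones meant. The press has a yaw of about -5°, with its block near (0.537, 0.191). Moving to look closer at the plates.

>>> play_rows(
  steps=[
    [[-0.04, -0.034, 0, 0, 0, 0, 0.087], [-0.04, -0.034, 0, 0, 0, 0, 0.087], [-0.04, -0.034, 0, 0, 0, 0, 0.087], [-0.04, -0.034, 0, 0, 0, 0, 0.087], [-0.04, -0.034, 0, 0, 0, 0, 0.087], [0, 0, 0, 0, 0, -0.14, 0.087], [0, 0, 0, 0, 0, -0.14, 0.087], [0, 0, 0, 0, 0, -0.14, 0.087], [0, 0, 0, 0, 0, -0.14, 0.087], [0, 0, 0, 0, 0, -0.14, 0.087], [0, 0, 0, 0, 0, -0.14, 0.087], [0, 0, 0, 0, 0, -0.14, 0.087]],
  ],
)

```text
time_s: 1.95
tool_pos: [0.4881, -0.1905, 0.2228]
tool_rot: [180.0, 0.0, 146.5]
force: [-0.3, 0.1, 0.3]
grip_width: 0.0868
grasp_force: 0.0
```

>>> play_rows(
  steps=[
    [[0, 0, 0, 0, 0, -0.14, 0.05], [0, 0, 0, 0, 0, -0.14, 0.05], [0, 0, 0, 0, 0, -0.14, 0.05], [0, 0, 0, 0, 0, 0, 0.05], [0, 0, 0, 0, 0, 0, 0.05]],
  ],
)

```text
time_s: 2.45
tool_pos: [0.4881, -0.1905, 0.2227]
tool_rot: [-180.0, 0.0, 170.0]
force: [-0.0, -0.4, -0.2]
grip_width: 0.0555
grasp_force: 0.0
```

Run:
```python
from h import *
w=read_camera('wrist');b=read_camera('side');o=get_obs();print(o['tool_pos'],o['tool_rot'],o['grip_width'],o['qpos'])
save(w['frame'],'w2.png')
box=(.38,.62,-.33,-.06)
for c in (w,b):
  for t in (150,175,190,200):print(t,[[float(q) for q in r] for r in plates(c,box,thr=t)[0]])
```

```text
[ 0.48810063 -0.19049919  0.22263759] [-1.79999515e+02  9.17845285e-03  1.70083167e+02] 0.051715165100058094 [ 1.69757254e+01  3.09943552e+00  1.49598468e+00  1.01036707e+02
 -8.43187034e-02  7.58557775e+01  9.85732807e+01]
150 [[0.4473, -0.2331, 0.0558, 0.0315, 166.89999389648438], [0.525, -0.2548, 0.0556, 0.032, 171.89999389648438], [0.5613, -0.1722, 0.0497, 0.0318, 157.60000610351562]]
175 [[0.4472, -0.2328, 0.0546, 0.0297, 167.10000610351562]]
190 []
200 []
150 [[0.5018, -0.1985, 0.1981, 0.1879, 74.0]]
175 [[0.4484, -0.2365, 0.0578, 0.0325, 167.1999969482422], [0.526, -0.2578, 0.0555, 0.0322, 172.6999969482422], [0.5635, -0.1762, 0.0498, 0.0319, 156.39999389648438]]
190 [[0.4484, -0.2362, 0.0568, 0.031, 167.1999969482422], [0.526, -0.2577, 0.0543, 0.0307, 172.39999389648438], [0.5635, -0.1761, 0.0487, 0.0307, 156.39999389648438]]
200 []
```

View pics/w2.png

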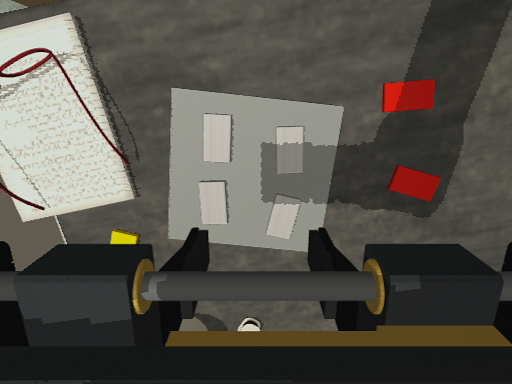

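The wrist picture shows four plates at (217,137), (289,149), (213,202), (284,217), with the red pieces off to the right. I'll take plate A at (213,202)-class coordinates (0.447, -0.233, yaw 167°). The estimates from the three cameras agree within 4 mm.

>>> play_rows(
  steps=[
    [[0.0164, -0.0245, 0, 0, 0, 0, 0.05], [0.0164, -0.0245, 0, 0, 0, 0, 0.05], [0, 0, 0.04, 0, 0, 0.052, 0.05], [0, 0, 0.045, 0, 0, 0, 0.05], [0, 0, 0.045, 0, 0, 0, 0.05], [0, 0, 0.045, 0, 0, 0, 0.05], [0, 0, 0.025, 0, 0, 0, 0.05], [0, 0, 0.018, 0, 0, 0, 0.05], [0, 0, 0, 0, 0, 0, 0.05], [0, 0, 0, 0, 0, 0, 0.02], [0, 0, 0, 0, 0, 0, 0.02], [0, 0, 0, 0, 0, 0, 0.02]],
  ],
  force=20,
)

```text
time_s: 3.75
tool_pos: [0.4476, -0.2333, 0.0048]
tool_rot: [-180.0, 0.0, 167.2]
force: [0.1, 0.1, 0.0]
grip_width: 0.0331
grasp_force: 0.0
```

>>> play_rows(
  steps=[
    [[0, 0, 0, 0, 0, 0, 0.02], [0, 0, 0, 0, 0, 0, 0.02]],
  ],
)

```text
time_s: 3.95
tool_pos: [0.4476, -0.2333, 0.0048]
tool_rot: [-180.0, 0.0, 167.2]
force: [0.0, 0.5, 0.3]
grip_width: 0.0319
grasp_force: 20.0
```

>>> play_rows(
  steps=[
    [[0, 0, -0.03, 0, 0, 0, 0.02], [0, 0, -0.045, 0, 0, 0, 0.02], [0, 0, -0.045, 0, 0, 0, 0.02], [0, 0, -0.045, 0, 0, 0, 0.02], [0.004, 0.045, -0.01, 0, 0, 0, 0.02], [0.004, 0.045, -0.01, 0, 0, 0, 0.02], [0.004, 0.045, -0.01, 0, 0, 0, 0.02], [0.004, 0.045, 0, 0, 0, 0, 0.02], [0.004, 0.045, 0, 0, 0, 0, 0.02], [0.004, 0.045, 0, 0, 0, 0, 0.02], [0.004, 0.045, 0, 0, 0, 0, 0.02], [0.005, 0.045, 0, 0, 0, 0, 0.02]],
  ],
)

```text
time_s: 5.15
tool_pos: [0.4946, 0.1268, 0.1995]
tool_rot: [-180.0, 0.0, 167.2]
force: [0.6, -1.2, -0.7]
grip_width: 0.0314
grasp_force: 20.0
```

>>> play_rows(
  steps=[
    [[0, 0.045, 0, 0, 0, 0, 0.02], [0, 0.021, 0, 0, 0, 0, 0.02], [0, 0, 0, 0, 0, -0.136, 0.02], [0, 0, 0, 0, 0, 0, 0.02], [0, 0, 0, 0, 0, 0, 0.02]],
  ],
)

```text
time_s: 5.65
tool_pos: [0.5092, 0.1888, 0.1992]
tool_rot: [-180.0, -0.0, 174.8]
force: [0.7, 0.2, -1.4]
grip_width: 0.0319
grasp_force: 20.0
```

Run:
```python
from h import *
w=read_camera('wrist');o=get_obs();print(o['tool_pos'],o['tool_rot'],o['grip_width'])
np.savez('w3.npz',**{k:np.array(v) for k,v in w.items()})
save(cv2.resize(w['frame'],(800,600)),'w3.png')
for n in ['block_top','plate_1_center','press_arm','knob']:
  for d in silhouettes('wrist',n): print(n,d['p'],d['extent'])
```

```text
[0.50934537 0.1885821  0.19933997] [-1.79966242e+02 -1.67186492e-02  1.74799958e+02] 0.03140601275759708
block_top 0.67 [259.3, 175.2, 278.1, 196.4]
plate_1_center 0.84 [228.4, 197.9, 289.2, 272.3]
press_arm 0.56 [254.6, 300.2, 279.3, 331.1]
knob 0.55 [257.2, 302.6, 280.0, 330.5]
```

View pics/w3.png

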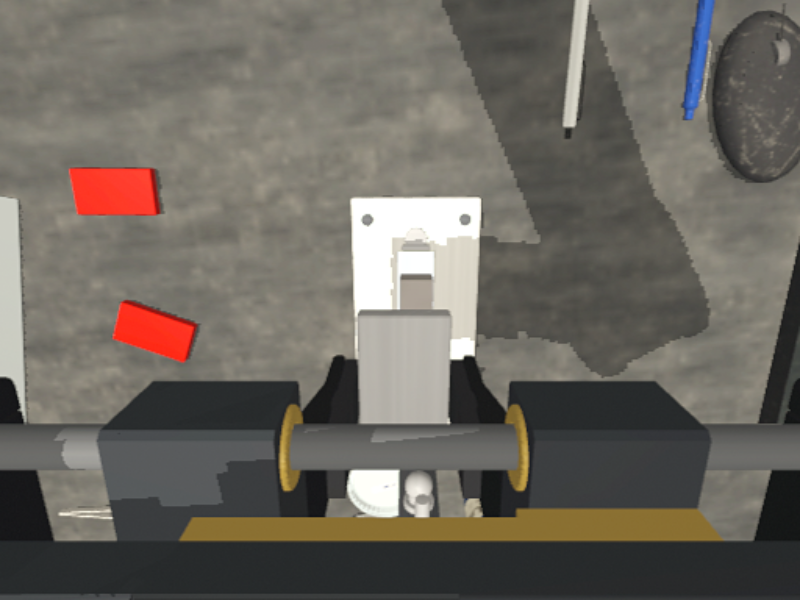

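The wrist view shows plate A held squarely, with the press base's near corners at (352,199) and (480,199) and the block's near top edge at (400–433, 275) in the 800-px frame. I'll triangulate the block from these and the side view.

Run:
```python
from h import *
from scipy.optimize import least_squares
w=dict(np.load('w3.npz'));b=read_camera('side')
k=cast(w,np.array([[352,199],[480,199],[367,220],[465,220]])*.64,.014);print(np.round(k,4))
d=k[1]-k[0];print('yaw wrist',np.degrees(np.arctan2(d[1],d[0]))-90, np.linalg.norm(d))
p=np.load('p.npy')
def q(u,v): return [p[0]+.13-v/2000,p[1]+.1-u/2000,.014]
side_c=proj(b,[q(203,216),q(250,216),q(243,308),q(96,402),q(277,418)])
yaw=np.radians(-5.2);X=np.array([np.cos(yaw),np.sin(yaw),0]);Y=np.array([-X[1],X[0],0])
sb=cast(b,side_c[3:],.014);print('base side',sb)
for nm,kk in(('w',k[:2]),('s',sb)): print(nm,'base centre',kk.mean(0)+.08*X)
def f(v):
    c=v[:3]
    W=proj(w,[c-.022*X+.0115*Y,c-.022*X-.0115*Y])-np.array([[433,275],[400,275]])*.64
    W=proj(w,[c-.022*X])-np.array([[416.5,275]])*.64
    S=proj(b,[c+.022*X+.0115*Y,c+.022*X-.0115*Y,c-.022*X-.0115*Y])-side_c[:3]
    return np.r_[W.ravel()*2,S.ravel()]
r=least_squares(f,[.537,.19,.038]);print(r.x,r.fun)
```

```text
[[0.4577 0.1583 0.014 ]
 [0.4657 0.2461 0.014 ]
 [0.473  0.1669 0.014 ]
 [0.4791 0.235  0.014 ]]
yaw wrist -5.164523113393585 0.08818344206100856
base side [[0.4668259  0.24570968 0.014     ]
 [0.4588259  0.15520968 0.014     ]]
w base centre [0.54136691 0.19491463 0.014     ]
s base centre [0.54249666 0.19320907 0.014     ]
[0.53239742 0.19577621 0.03631508] [-0.31109159  1.20709257  1.09559418  0.76492377  1.98410396  0.87042858
  1.52688899  1.04628555]
```

>>> play_rows(
  steps=[
    [[-0.0245, 0.0085, 0, 0, 0, 0, 0.02], [0, 0, 0.045, 0, 0, 0, 0.02], [0, 0, 0.045, 0, 0, 0, 0.02], [0, 0, 0.034, 0, 0, 0, 0.02], [0, 0, 0.02, 0, 0, 0, 0.02], [0, 0, 0, 0, 0, 0, 0.02], [0, 0, 0, 0, 0, 0, 0.02], [0, 0, 0.003, 0, 0, 0, 0.02], [0, 0, 0.003, 0, 0, 0, 0.02], [0, 0, 0.002, 0, 0, 0, 0.02], [0, 0, 0, 0, 0, 0, 0.02]],
  ],
)

```text
time_s: 7.05
tool_pos: [0.5346, 0.1959, 0.0478]
tool_rot: [180.0, 0.0, 175.0]
force: [-0.4, -0.3, -1.5]
grip_width: 0.0314
grasp_force: 20.0
```

>>> play_rows(
  steps=[
    [[0, 0, 0.001, 0, 0, 0, 0.02], [0, 0, 0.001, 0, 0, 0, 0.02], [0, 0, 0.001, 0, 0, 0, 0.02], [0, 0, 0, 0, 0, 0, 0.02]],
  ],
)

```text
time_s: 7.45
tool_pos: [0.5344, 0.1958, 0.0444]
tool_rot: [-180.0, -0.0, 175.0]
force: [0.3, 0.9, -1.4]
grip_width: 0.0317
grasp_force: 20.0
```

>>> play_rows(
  steps=[
    [[0, -0.001, 0.001, 0, 0, 0, 0.02], [0, 0, 0.001, 0, 0, 0, 0.02], [0, 0, 0.001, 0, 0, 0, 0.02], [0, 0, 0, 0, 0, 0, 0.02]],
  ],
)

```text
time_s: 7.85
tool_pos: [0.5343, 0.1948, 0.0414]
tool_rot: [-180.0, -0.0, 175.0]
force: [0.1, 0.4, -1.0]
grip_width: 0.0317
grasp_force: 20.0
```

>>> play_rows(
  steps=[
    [[0, 0, 0.001, 0, 0, 0, 0.02], [0, 0, 0.001, 0, 0, 0, 0.02], [0, 0, 0, 0, 0, 0, 0.02]],
  ],
)

```text
time_s: 8.15
tool_pos: [0.5343, 0.1948, 0.0394]
tool_rot: [-180.0, -0.0, 175.0]
force: [0.1, -0.3, -0.6]
grip_width: 0.0312
grasp_force: 20.0
```

>>> play_rows(
  steps=[
    [[0, 0, 0.001, 0, 0, 0, 0.02], [0, 0, 0.001, 0, 0, 0, 0.02], [0, 0, 0, 0, 0, 0, 0.02]],
  ],
)

```text
time_s: 8.45
tool_pos: [0.5344, 0.1948, 0.0374]
tool_rot: [-180.0, -0.0, 175.0]
force: [-1.1, 0.4, -0.9]
grip_width: 0.0315
grasp_force: 20.0
```

>>> play_rows(
  steps=[
    [[0, 0, 0.001, 0, 0, 0, 0.02], [0, 0, 0.001, 0, 0, 0, 0.02], [0, 0, 0, 0, 0, 0, 0.02]],
  ],
)

```text
time_s: 8.75
tool_pos: [0.5346, 0.1949, 0.036]
tool_rot: [-180.0, 0.0, 175.0]
force: [-2.2, -0.6, 2.6]
grip_width: 0.0317
grasp_force: 20.0
```

>>> play_rows(
  steps=[
    [[0, 0, 0.001, 0, 0, 0, 0.02], [0, 0, 0.0005, 0, 0, 0, 0.02], [0, 0, 0, 0, 0, 0, 0.02]],
  ],
)

```text
time_s: 9.05
tool_pos: [0.5346, 0.1949, 0.036]
tool_rot: [-180.0, 0.0, 175.0]
force: [-5.0, -2.7, 11.1]
grip_width: 0.0317
grasp_force: 20.0
```

Contact is at TCP z 0.036, so the block is about 33 mm high. Two plates give about a 49 mm stack, which pushes the foot in about 3 mm. Releasing and looking.

>>> play_rows(
  steps=[
    [[0, 0, -0.0015, 0, 0, 0, 0.032], [0, 0, 0, 0, 0, 0, 0.05], [0, 0, 0, 0, 0, 0, 0.05], [0, 0, 0, 0, 0, 0, 0.05], [0, 0, 0, 0, 0, 0, 0.05], [0, 0, -0.04, 0, 0, 0, 0.05], [0, 0, -0.045, 0, 0, 0, 0.05], [0, 0, -0.045, 0, 0, 0, 0.05], [0.03, 0, -0.04, 0, 0, 0, 0.05], [0.03, 0, 0, 0, 0, 0, 0.05], [0, 0, 0, 0, 0, 0, 0.05], [0, 0, 0, 0, 0, 0, 0.05]],
  ],
)

```text
time_s: 10.25
tool_pos: [0.4746, 0.2, 0.2057]
tool_rot: [-180.0, 0.1, 175.1]
force: [0.1, 0.7, -0.1]
grip_width: 0.0496
grasp_force: 0.0
```

Run:
```python
from h import *
w=read_camera('wrist');b=read_camera('side');o=get_obs();print(o['tool_pos'],o['tool_rot'],o['grip_width'])
for n in ['plate_1_center']:
 for c,nm in((w,'wrist'),):
  for d in silhouettes(nm,n): 
    m=cv2.minAreaRect(np.argwhere(d['pixels'])[:,::-1].astype(np.float32)); P=cast(c,cv2.boxPoints(m),.041)
    print(nm,d['p'],d['extent'],P.mean(0),np.round(P,4).tolist())
save(cv2.resize(w['frame'][90:290,150:400],(750,600)),'w4.png')
np.savez('w4.npz',**{k:np.array(v) for k,v in w.items()})
```

```text
[0.47516723 0.19954767 0.20497372] [-1.79974547e+02 -1.94833443e-02  1.74985618e+02] 0.04981097586353159
wrist 0.91 [243.2, 201.7, 272.4, 251.8] [0.53353872 0.19572436 0.041     ] [[0.5028, 0.1825, 0.041], [0.5055, 0.2139, 0.041], [0.5643, 0.2097, 0.041], [0.5615, 0.1767, 0.041]]
```

View pics/w4.png

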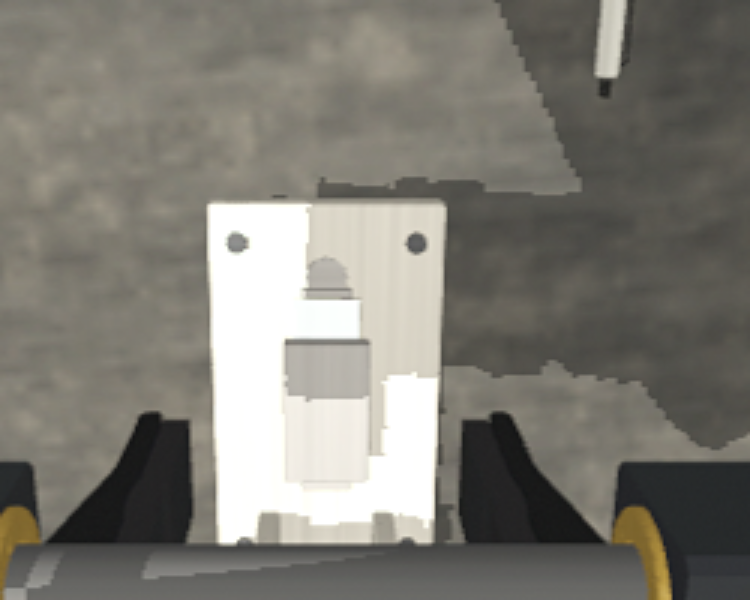

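The plate lies squarely on the block: plate at rows 340–482, slide ends showing at rows 299 and 489.

Run:
```python
from h import *
w=dict(np.load('w4.npz'))
f=lambda u,v,z:np.round(cast(w,[150+u/3,90+v/3],z)[0],4)
print('slide',f(330,299,.0155),f(327,489,.0155));print('plate',f(327,341,.0412),f(327,482,.0412))
print('base L/R near',f(208,203,.014),f(446,201,.014),'far',f(217,540,.014),f(434,540,.014))
print('screw',f(327,272,.03),'lugs',f(270,515,.064),f(383,515,.064))
```

```text
slide [0.4979 0.2005 0.0155] [0.5789 0.1925 0.0155]
plate [0.506  0.1986 0.0412] [0.5625 0.1938 0.0412]
base L/R near [0.4569 0.158  0.014 ] [0.4638 0.2471 0.014 ] far [0.5994 0.1444 0.014 ] [0.6072 0.2351 0.014 ]
screw [0.4832 0.2006 0.03  ] lugs [0.562  0.1734 0.064 ] [0.5654 0.2136 0.064 ]
```

>>> play_rows(
  steps=[
    [[-0.009, -0.0448, 0, 0, 0, 0, 0.05], [-0.009, -0.0448, 0, 0, 0, 0, 0.05], [-0.009, -0.0448, 0, 0, 0, 0, 0.05], [-0.009, -0.0448, 0, 0, 0, 0, 0.05], [-0.009, -0.0448, 0, 0, 0, 0, 0.05], [-0.009, -0.0448, 0, 0, 0, 0, 0.05], [-0.009, -0.0448, 0, 0, 0, 0, 0.05], [-0.009, -0.0448, 0, 0, 0, 0, 0.05], [-0.009, -0.0448, 0, 0, 0, 0, 0.05], [-0.009, -0.0448, 0, 0, 0, 0, 0.05], [0, 0, 0.03, 0, 0, 0.054, 0.05], [0, 0, 0.03, 0, 0, 0, 0.05]],
  ],
)

```text
time_s: 11.6
tool_pos: [0.5257, -0.2573, 0.1444]
tool_rot: [-179.9, 0.0, 171.6]
force: [-0.1, 0.7, -0.8]
grip_width: 0.0508
grasp_force: 0.0
```

>>> play_rows(
  steps=[
    [[0, 0, 0.03, 0, 0, 0, 0.05], [0, 0, 0.03, 0, 0, 0, 0.05], [0, 0, 0, 0, 0, 0, 0.05]],
  ],
)

```text
time_s: 11.9
tool_pos: [0.5219, -0.2531, 0.08]
tool_rot: [179.9, -0.6, 171.9]
force: [-1.6, 0.7, -0.6]
grip_width: 0.0503
grasp_force: 0.0
```

>>> play_rows(
  steps=[
    [[0, 0, 0.025, 0, 0, 0, 0.05], [0, 0, 0.025, 0, 0, 0, 0.05], [0, 0, 0, 0, 0, 0, 0.05], [0, 0, 0, 0, 0, 0, 0.05], [0, 0, 0, 0, 0, 0, 0.05]],
  ],
)

```text
time_s: 12.4
tool_pos: [0.5269, -0.2548, 0.0376]
tool_rot: [-179.9, 0.2, 171.9]
force: [0.7, -0.1, 0.1]
grip_width: 0.0497
grasp_force: 0.0
```

>>> play_rows(
  steps=[
    [[0.0015, 0, 0.01, 0, 0, 0, 0.05], [0, 0, 0.012, 0, 0, 0, 0.05], [0, 0, 0.007, 0, 0, 0, 0.05], [0, 0, 0, 0, 0, 0, 0.05], [0, 0, 0, 0, 0, 0, 0.05]],
  ],
)

```text
time_s: 12.9
tool_pos: [0.5238, -0.2537, 0.0061]
tool_rot: [180.0, -0.0, 171.9]
force: [0.8, 0.9, -0.1]
grip_width: 0.05
grasp_force: 0.0
```

>>> play_rows(
  steps=[
    [[-0.0012, -0.001, 0.0013, 0, 0, 0, 0.05], [0, 0, 0, 0, 0, 0, 0.02], [0, 0, 0, 0, 0, 0, 0.02], [0, 0, 0, 0, 0, 0, 0.02], [0, 0, 0, 0, 0, 0, 0.02], [0, 0, 0, 0, 0, 0, 0.02]],
  ],
  force=20,
)

```text
time_s: 13.5
tool_pos: [0.5252, -0.255, 0.0055]
tool_rot: [-180.0, 0.0, 171.9]
force: [-0.1, -0.8, 1.3]
grip_width: 0.0317
grasp_force: 20.0
```

>>> play_rows(
  steps=[
    [[0, 0, -0.02, 0, 0, 0, 0.02], [0, 0, -0.04, 0, 0, 0, 0.02], [0, 0, -0.04, 0, 0, 0, 0.02], [0, 0, -0.04, 0, 0, 0, 0.02], [0, 0, -0.04, 0, 0, 0, 0.02], [0, 0, -0.01, 0, 0, 0, 0.02], [0, 0, 0, 0, 0, 0, 0.02]],
  ],
)

```text
time_s: 14.2
tool_pos: [0.5261, -0.2554, 0.1973]
tool_rot: [-179.9, 0.2, 171.9]
force: [-0.4, -0.4, -1.4]
grip_width: 0.0313
grasp_force: 20.0
```

>>> play_rows(
  steps=[
    [[0.0055, 0.0448, 0, 0, 0, 0, 0.02], [0.0055, 0.0448, 0, 0, 0, 0, 0.02], [0.0055, 0.0448, 0, 0, 0, 0, 0.02], [0.0055, 0.0448, 0, 0, 0, 0, 0.02], [0.0055, 0.0448, 0, 0, 0, 0, 0.02], [0.0055, 0.0448, 0, 0, 0, 0, 0.02], [0.0055, 0.0448, 0, 0, 0, 0, 0.02], [0.0055, 0.0448, 0, 0, 0, 0, 0.02], [0.0055, 0.0448, 0, 0, 0, 0, 0.02], [0.0055, 0.0448, 0, 0, 0, 0, 0.02], [0, 0, 0, 0, 0, -0.054, 0.02], [0, 0, 0, 0, 0, 0, 0.02]],
  ],
)

```text
time_s: 15.4
tool_pos: [0.5317, 0.1975, 0.1925]
tool_rot: [-179.9, -0.2, 175.2]
force: [-0.7, -0.9, -1.1]
grip_width: 0.0315
grasp_force: 20.0
```

>>> play_rows(
  steps=[
    [[0, 0, 0.03, 0, 0, 0, 0.02], [0, 0, 0.04, 0, 0, 0, 0.02], [0, 0, 0.04, 0, 0, 0, 0.02], [0, 0, 0.02, 0, 0, 0, 0.02], [0, 0, 0, 0, 0, 0, 0.02], [0, 0, 0, 0, 0, 0, 0.02], [0, 0, 0, 0, 0, 0, 0.02]],
  ],
)

```text
time_s: 16.1
tool_pos: [0.5347, 0.196, 0.0667]
tool_rot: [180.0, 0.1, 174.9]
force: [-0.2, 0.1, -0.8]
grip_width: 0.032
grasp_force: 20.0
```

>>> play_rows(
  steps=[
    [[-0.0005, 0, 0.01, 0, 0, 0, 0.02], [0, 0, 0.006, 0, 0, 0, 0.02], [0, 0, 0.002, 0, 0, 0, 0.02], [0, 0, 0.001, 0, 0, 0, 0.02], [0, 0, 0.001, 0, 0, 0, 0.02], [0, 0, 0, 0, 0, 0, 0.02], [0, 0, 0, 0, 0, 0, 0.02]],
  ],
)

```text
time_s: 16.8
tool_pos: [0.5341, 0.1963, 0.0454]
tool_rot: [180.0, 0.0, 175.0]
force: [-0.4, -1.1, -1.2]
grip_width: 0.0316
grasp_force: 20.0
```

>>> play_rows(
  steps=[
    [[0, 0, 0.001, 0, 0, 0, 0.02], [0, 0, 0.001, 0, 0, 0, 0.02], [0, 0, 0, 0, 0, 0, 0.02]],
  ],
)

```text
time_s: 17.1
tool_pos: [0.5343, 0.1964, 0.0447]
tool_rot: [-180.0, 0.0, 175.0]
force: [-2.9, -0.4, 6.3]
grip_width: 0.0316
grasp_force: 20.0
```

>>> play_rows(
  steps=[
    [[0, 0, -0.001, 0, 0, 0, 0.032], [0, 0, 0, 0, 0, 0, 0.05], [0, 0, 0, 0, 0, 0, 0.05], [0, 0, 0, 0, 0, 0, 0.05], [0, 0, 0, 0, 0, 0, 0.05], [0, 0, -0.03, 0, 0, 0, 0.05], [0, 0, -0.045, 0, 0, 0, 0.05], [0, 0, -0.045, 0, 0, 0, 0.05], [0.035, 0, -0.035, 0, 0, 0, 0.05], [0.035, 0, -0.035, 0, 0, 0, 0.05], [0, 0, -0.035, 0, 0, 0, 0.05], [0, 0, 0, 0, 0, 0, 0.05]],
  ],
)

```text
time_s: 18.3
tool_pos: [0.4659, 0.2039, 0.275]
tool_rot: [179.8, 0.6, 175.1]
force: [0.3, 1.3, 0.1]
grip_width: 0.0498
grasp_force: 0.0
```

Run:
```python
from h import *
w=read_camera('wrist');b=read_camera('side');a=read_camera('scene');o=get_obs();print(o['tool_pos'],o['tool_rot'],o['grip_width'])
for d in silhouettes('wrist','plate_1_center'):
    m=cv2.minAreaRect(np.argwhere(d['pixels'])[:,::-1].astype(np.float32)); P=cast(w,cv2.boxPoints(m),.049)
    print(d['p'],P.mean(0),np.round(P,4).tolist())
for nm in('side','scene','wrist'):
  for n in('knob','press_arm'):
    for d in silhouettes(nm,n): print(nm,n,round(d['p'],2),d['extent'])
yaw=np.radians(-5.2);X=np.array([np.cos(yaw),np.sin(yaw),0]);Z=np.array([0,0,1.])
pin=np.array([.535,.196,.051])+.067*X
for t in (1.0,1.2,1.4,1.6,1.75):
    K=pin+X*(-.113*np.cos(t)+.045*np.sin(t))+Z*(.113*np.sin(t)+.045*np.cos(t))
    print(t,K.round(3),proj(b,K).round(1),proj(a,K).round(1))
A=cv2.resize(b['frame'][200:340,150:325],(500,400));B=cv2.resize(a['frame'][100:220,160:310],(500,400))
C=cv2.resize(w['frame'],(533,400))
save(cv2.resize(np.hstack([A,B]),(800,320)),'v5.png')
```

```text
[0.46416753 0.20204821 0.26866971] [-1.79975204e+02 -1.93981740e-02  1.75013028e+02] 0.050158510505687724
side knob 0.65 [192.6, 244.1, 235.4, 288.1]
side press_arm 0.95 [192.1, 246.0, 234.4, 291.4]
scene knob 0.91 [217.4, 118.1, 246.7, 167.3]
scene press_arm 0.9 [218.3, 119.8, 244.5, 161.4]
scene press_arm 0.17 [341.2, 233.6, 355.8, 244.2]
wrist knob 0.68 [243.0, 250.1, 270.4, 330.6]
wrist press_arm 0.74 [244.0, 252.6, 269.6, 330.5]
wrist press_arm 0.19 [224.4, 150.7, 289.7, 334.7]
1.0 [0.579 0.192 0.17 ] [[238.4 257.5]] [[214.9 126.1]]
1.2 [0.603 0.19  0.173] [[226.9 254.5]] [[222.7 123.7]]
1.4 [0.627 0.188 0.17 ] [[215.6 252.9]] [[230.5 122.7]]
1.6 [0.65  0.186 0.163] [[205.1 252.6]] [[237.9 123.4]]
1.75 [0.666 0.184 0.154] [[198.  253.3]] [[243.1 124.8]]
```

View pics/v5.png

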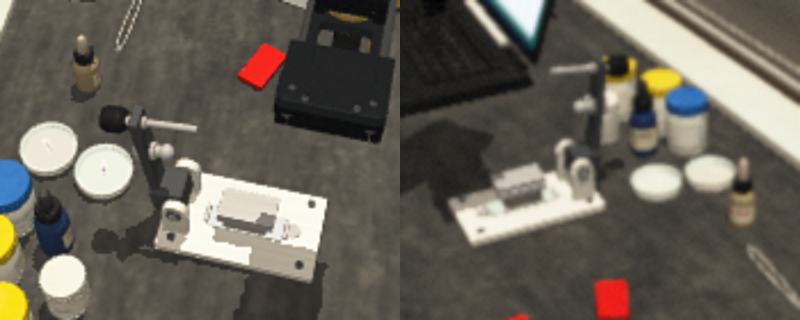

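The second plate sits on the stack, and the arm is open at about 1.72 rad (black knob at side px 199,252 and scene px 241,125), so the knob is near (0.663, 0.184, 0.156). Moving over it and pinching.

>>> play_rows(
  steps=[
    [[-0.04, 0, 0, 0, 0, 0, 0.055], [-0.04, 0, 0, 0, 0, 0, 0.055], [-0.04, 0, 0, 0, 0, 0, 0.055], [-0.04, 0, 0, 0, 0, 0, 0.055], [-0.04, 0, 0, 0, 0, 0, 0.055], [0, 0, 0.03, 0, 0, 0, 0.055], [0, 0, 0.03, 0, 0, 0, 0.055], [0, 0, 0, 0, 0, 0, 0.055], [0, 0, 0, 0, 0, 0, 0.055], [0, 0, 0, 0, 0, 0, 0.055]],
  ],
)

```text
time_s: 19.8
tool_pos: [0.6643, 0.1855, 0.2115]
tool_rot: [179.9, 0.2, 175.0]
force: [-0.3, -1.1, 0.2]
grip_width: 0.055
grasp_force: 0.0
```

Run:
```python
from h import *
w=read_camera('wrist');o=get_obs();print(o['tool_pos'],o['tool_rot'],o['grip_width'])
for n in('knob','press_arm','plate_1_center'):
    for d in silhouettes('wrist',n):
        e=d['extent'];m=cv2.minAreaRect(np.argwhere(d['pixels'])[:,::-1].astype(np.float32)); z=.049 if n[0:2]=='pl' else .156
        print(n,round(d['p'],2),e,cast(w,m[0],z).round(4))
save(w['frame'],'w6.png')
```

```text
[0.66436546 0.18549801 0.21181761] [179.92663457   0.20007001 175.03962015] 0.054866756115065266
knob 0.59 [235.4, 91.5, 276.1, 228.9] [[0.6265 0.1876 0.156 ]]
press_arm 0.67 [235.7, 93.8, 273.3, 230.2] [[0.6268 0.1877 0.156 ]]
plate_1_center 0.19 [248.8, 124.4, 267.2, 149.5] [[0.6247 0.1868 0.049 ]]
```

View pics/w6.png

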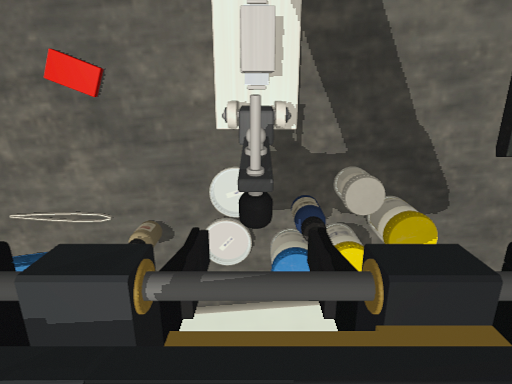

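The knob shows at (256,209) between the fingers' columns and the plates are square on the block at (258,40). The tall bottles stay below finger height.

Run:
```python
from h import *
w=read_camera('wrist')
for z in(.156,.168): print(z,cast(w,[[256,190],[256,209],[256,229],[240,209],[272,209]],z).round(4).tolist())
print('plate top',cast(w,[[240,71],[275,71],[257,6]],.049).round(4).tolist())
```

```text
0.156 [[0.6475, 0.1857, 0.156], [0.6619, 0.1844, 0.156], [0.6776, 0.183, 0.156], [0.6609, 0.1728, 0.156], [0.6629, 0.196, 0.156]]
0.168 [[0.6439, 0.1861, 0.168], [0.6575, 0.1849, 0.168], [0.6724, 0.1836, 0.168], [0.6566, 0.1739, 0.168], [0.6585, 0.1959, 0.168]]
plate top [[0.5597, 0.1775, 0.049], [0.5626, 0.2108, 0.049], [0.5063, 0.1985, 0.049]]
```

>>> play_rows(
  steps=[
    [[0.003, -0.001, 0.02, 0, 0, 0, 0.055], [0, 0, 0.025, 0, 0, 0, 0.055], [0, 0, 0.02, 0, 0, 0, 0.055], [0, 0, 0, 0, 0, 0, 0.055], [0, 0, 0, 0, 0, 0, 0.02], [0, 0, 0, 0, 0, 0, 0.02], [0, 0, 0, 0, 0, 0, 0.02], [0, 0, 0, 0, 0, 0, 0.02], [0, 0, 0, 0, 0, 0, 0.02], [0, 0, 0, 0, 0, 0, 0.02]],
  ],
  force=30,
)

```text
time_s: 21.05
tool_pos: [0.6609, 0.1837, 0.145]
tool_rot: [-180.0, 0.1, 175.0]
force: [0.6, -1.1, 2.2]
grip_width: 0.0231
grasp_force: 30.0
```

Run:
```python
from h import *
print(get_obs()['tool_pos'],get_obs()['qpos'])
# knob increments from t=1.70 to 0, tool x (toward -x press), tool z (down)
t=np.linspace(1.71,0,25);x=-.113*np.cos(t)+.045*np.sin(t);z=.113*np.sin(t)+.045*np.cos(t)
print(np.c_[t[1:],-np.diff(x),-np.diff(z)].round(4).tolist())
```

```text
[0.66094186 0.18372642 0.14496652] [ -6.21642491  25.9272633  -15.67418338  82.66431317   7.1824473
  72.32441355  62.44058249]
[[1.6388, 0.0077, -0.004], [1.5675, 0.0079, -0.0035], [1.4962, 0.0082, -0.0029], [1.425, 0.0084, -0.0023], [1.3538, 0.0085, -0.0017], [1.2825, 0.0086, -0.0011], [1.2112, 0.0087, -0.0005], [1.14, 0.0087, 0.0001], [1.0688, 0.0086, 0.0008], [0.9975, 0.0086, 0.0014], [0.9262, 0.0084, 0.002], [0.855, 0.0083, 0.0026], [0.7838, 0.0081, 0.0032], [0.7125, 0.0078, 0.0037], [0.6413, 0.0075, 0.0043], [0.57, 0.0072, 0.0048], [0.4988, 0.0069, 0.0053], [0.4275, 0.0065, 0.0058], [0.3563, 0.006, 0.0062], [0.285, 0.0056, 0.0066], [0.2138, 0.0051, 0.007], [0.1425, 0.0046, 0.0074], [0.0713, 0.004, 0.0077], [0.0, 0.0035, 0.0079]]
```

>>> play_rows(
  steps=[
    [[0.0077, 0, -0.004, 0, 0, 0, 0.015], [0.0079, 0, -0.0035, 0, 0, 0, 0.015], [0.0082, 0, -0.0029, 0, 0, 0, 0.015], [0.0084, 0, -0.0023, 0, 0, 0, 0.015], [0.0085, 0, -0.0017, 0, 0, 0, 0.015], [0.0086, 0, -0.0011, 0, 0, 0, 0.015], [0.0087, 0, -0.0005, 0, 0, 0, 0.015], [0.0087, 0, 0.0001, 0, 0, 0, 0.015], [0.0086, 0, 0.0008, 0, 0, 0, 0.015], [0.0086, 0, 0.0014, 0, 0, 0, 0.015], [0, 0, 0, 0, 0, 0, 0.015], [0, 0, 0, 0, 0, 0, 0.015]],
  ],
)

```text
time_s: 22.25
tool_pos: [0.5747, 0.1914, 0.1581]
tool_rot: [-179.9, -0.2, 175.1]
force: [-2.1, -2.6, 7.6]
grip_width: 0.0233
grasp_force: 30.0
```

Run:
```python
from h import *
w=read_camera('wrist');a=read_camera('scene')
for c in('scene','side','wrist'):
  for n in('knob','press_arm'):
    for d in silhouettes(c,n): print(c,n,round(d['p'],2),d['extent'])
A=cv2.resize(w['frame'],(400,300));B=cv2.resize(a['frame'][90:225,150:330],(400,300))
save(np.hstack([A,B]),'w7.png')
```

```text
scene knob 0.73 [195.5, 123.1, 234.6, 163.0]
scene press_arm 0.63 [198.7, 128.1, 236.0, 157.7]
scene press_arm 0.62 [227.2, 135.0, 241.2, 154.8]
side knob 0.65 [192.6, 244.1, 235.4, 288.1]
side press_arm 0.95 [192.1, 246.0, 234.4, 291.4]
wrist knob 0.76 [238.2, 120.7, 283.0, 269.1]
wrist press_arm 0.78 [233.9, 123.5, 277.9, 271.1]
```

The scene silhouette has moved left from 217 to 196, so the arm is following the fingers. Continuing.

>>> play_rows(
  steps=[
    [[0.0084, 0, 0.002, 0, 0, 0, 0.015], [0.0083, 0, 0.0026, 0, 0, 0, 0.015], [0.0081, 0, 0.0032, 0, 0, 0, 0.015], [0.0078, 0, 0.0037, 0, 0, 0, 0.015], [0.0075, 0, 0.0043, 0, 0, 0, 0.015], [0.0072, 0, 0.0048, 0, 0, 0, 0.015], [0.0069, 0, 0.0053, 0, 0, 0, 0.015], [0.0065, 0, 0.0058, 0, 0, 0, 0.015], [0.006, 0, 0.0062, 0, 0, 0, 0.015], [0, 0, 0, 0, 0, 0, 0.015]],
  ],
)

```text
time_s: 23.65
tool_pos: [0.5084, 0.1973, 0.1184]
tool_rot: [-179.9, -0.2, 175.1]
force: [-2.7, -2.3, 0.5]
grip_width: 0.0236
grasp_force: 30.0
```

>>> play_rows(
  steps=[
    [[0.0056, 0, 0.0066, 0, 0, 0, 0.015], [0.0051, 0, 0.007, 0, 0, 0, 0.015], [0.0046, 0, 0.0074, 0, 0, 0, 0.015], [0, 0, 0, 0, 0, 0, 0.015], [0, 0, 0, 0, 0, 0, 0.015]],
  ],
)

```text
time_s: 24.15
tool_pos: [0.4946, 0.1986, 0.0983]
tool_rot: [-180.0, -0.1, 175.0]
force: [-2.4, -2.8, 0.4]
grip_width: 0.0233
grasp_force: 30.0
```

>>> play_rows(
  steps=[
    [[0.004, 0, 0.0077, 0, 0, 0, 0.015], [0.002, 0, 0.004, 0, 0, 0, 0.015], [0, 0, 0, 0, 0, 0, 0.015], [0, 0, 0, 0, 0, 0, 0.015]],
  ],
)

```text
time_s: 24.55
tool_pos: [0.4894, 0.199, 0.0877]
tool_rot: [-180.0, 0.0, 175.0]
force: [-2.2, -4.1, 3.2]
grip_width: 0.0233
grasp_force: 30.0
```

>>> play_rows(
  steps=[
    [[0.001, 0, 0.002, 0, 0, 0, 0.015], [0.0005, 0, 0.002, 0, 0, 0, 0.015], [0, 0, 0, 0, 0, 0, 0.015], [0, 0, 0, 0, 0, 0, 0.015]],
  ],
)

```text
time_s: 24.95
tool_pos: [0.4879, 0.1992, 0.0839]
tool_rot: [-180.0, 0.0, 175.0]
force: [-3.1, -5.2, 5.0]
grip_width: 0.0234
grasp_force: 30.0
```

Spring force is appearing; pressing on until the rest is felt.

>>> play_rows(
  steps=[
    [[0, 0, 0.001, 0, 0, 0, 0.015], [0, 0, 0.001, 0, 0, 0, 0.015], [0, 0, 0, 0, 0, 0, 0.015], [0, 0, 0, 0, 0, 0, 0.015]],
  ],
)

```text
time_s: 25.35
tool_pos: [0.4879, 0.1992, 0.0836]
tool_rot: [-180.0, 0.0, 175.0]
force: [-7.1, -5.8, 15.3]
grip_width: 0.0236
grasp_force: 30.0
```

>>> play_rows(
  steps=[
    [[0, 0, 0.001, 0, 0, 0, 0.015], [0, 0, 0.001, 0, 0, 0, 0.015], [0, 0, 0, 0, 0, 0, 0.015], [0, 0, 0, 0, 0, 0, 0.015]],
  ],
)

```text
time_s: 25.75
tool_pos: [0.4879, 0.1992, 0.0833]
tool_rot: [-179.9, 0.0, 175.0]
force: [-10.5, -6.9, 25.8]
grip_width: 0.0234
grasp_force: 30.0
```

Run:
```python
from h import *
yaw=np.radians(-5.2);X=np.array([np.cos(yaw),np.sin(yaw),0])
for cn in('side','scene'):
  c=read_camera(cn)
  print(cn,'knob top pred',proj(c,[.490,.1995,.096]).round(0),'stack pred',proj(c,[.535,.196,.049]).round(0))
  for n in('plate_1_center','press_arm','cement'):
    for d in silhouettes(cn,n): print(n,round(d['p'],2),d['extent'])
print(get_obs()['force'],get_obs()['tool_pos'])
```

```text
side knob top pred [[279. 284.]] stack pred [[258. 291.]]
press_arm 0.81 [219.1, 270.3, 260.6, 289.8]
cement 0.62 [179.2, 216.1, 192.1, 238.3]
scene knob top pred [[188. 156.]] stack pred [[205. 166.]]
plate_1_center 0.5 [198.7, 169.4, 212.8, 172.6]
cement 0.75 [283.4, 159.6, 292.0, 186.1]
cement 0.67 [231.8, 246.7, 256.0, 261.1]
[-11.17401723  -8.59963616  25.94285522] [0.48796042 0.19925343 0.08331199]
```

The arm is level on its rest and a plate still shows in the stack, so I'm handing in.

```bash
python3 -c "
from cell import *
print(sign_off())"
```

```text
the job is handed in; nothing more can be done
None
```

I handed the job in with two packing plates stacked squarely on the block and the arm held down on its rest by the knob; the foot should be pushed in about 3 mm, worked out from the measured block height rather than read directly, and the sign-off gave no verdict.

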